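Seat a grinding cup in the colour mill and hold it down to run

ROBOT

A 6-joint arm with a two-finger parallel gripper is mounted at the origin on the work surface. World frame = base frame: x ahead of the robot, y to its left, z up, the work surface at z = 0. Lengths are in m, angles in rad, forces in N, time in s.
With the tool pointing down it reaches from about 0.3 to 0.775 m from the base axis. Payload 14.6 kg.
Tool frame: the origin (TCP) lies midway between the tips of the shut fingers; the grasp point (between the pads) lies 19 mm behind it (ctrl.pinch_z is the distance from the TCP to the grasp point, in m); z points along the fingers, y is the line along which they close (so a half turn about z gives the same grasp; the last joint's range is limited). The gripper opens to 94 mm and grips with 3 to 60 N. Pads are 16 mm wide; open, the fingers measure 119 mm over their backs; the gripper's body (75 mm by 177 mm) begins 78 mm behind the grasp point.
Start: joints at [1.171, 0.3, 1.521, -0, 1.321, -0.067], TCP at [0.18, 0.52, 0.205] pointing down, gripper open.
Joint ranges: [-3.03, 3.03], [-0.79, 2.21], [0.23, 2.52], [-1.04, 4.18], [0, 3.07], [-2.55, 2.55]. Speed limits (rad/s): [2.22, 2.22, 2.57, 3.14, 3.14, 3.14].

INTERFACE

Orientations are given as [roll, pitch, yaw] about the fixed x, y, z axes, in that order (R = Rz(yaw) Ry(pitch) Rx(roll)).
In Python, from station import ctrl gives the robot as it stands.
- The arm moves only by the tool jog_arm, never from a script. Its argument "motion" is a list of rows, each a list of 7 numbers: the shift along the tool's x, y, z in m, then the turn, a rotation vector about the tool's x, y, z in rad, then the opening, from -1 (shut) to 1 (fully open). In form: [[tx, ty, tz, rx, ry, rz, gripper], ...]. A call has 1 to 5 rows; each row shifts and turns the commanded pose from where the row before left it, along the tool's axes as they then stand; what a row does not reach is not made up. A row lasts 1/10 s, in which the tool goes at most 50 mm and 8.59 degrees, less where a joint would pass 70% of its speed; a pose out of reach is approached as far as the arm can. A call is refused whole if a number of a shift passes 0.05 or a number of a turn 0.15, either way. A call with a gripper value outside its range is refused whole. The fingers move at their own pace and stop on an object; "squeeze" is the grip in N (left out, the last holds). Time passes only in rows, so rows that do not move let the fingers close. It gives the time, the measured TCP pose, the force, the opening and the grip force at its end, in the units of the state.
- ctrl.get_obs(): the state, without advancing time (a new reading comes with each control period).
- ctrl.camera(name): name is "side" or "top" or "wrist"; returns the picture (384x512x3 uint8, red, green, blue); there is no depth.
- ctrl.camera_model(name): a dict with "intrinsics" (3x3 intrinsics, pixels), "k1" (the pictures are not rectified: a ray, as slopes to the right and down, at radius r is drawn at 1 + k1 r^2 times it, then the intrinsics apply), "rvec" (rotation vector, rad) and "tvec" (3), from world to camera coordinates, as OpenCV has them. Camera axes: x right, y down, z forward; pixel columns grow to the right and rows downward; lengths in m; the calibration is good to about 2 mm. A picture is of the moment at which its call begins: read the wrist's pose just before it. camera_model takes no time and is no camera call; for the wrist camera it gives the pose at the moment of the call.
- ctrl.hand_in(): hands the job in; it is judged then, once.
The state is a dict: "time_s": time; "qpos": joint angles; "joint_vel": joint speeds; "tau": joint torques, N m; "ee_pos": TCP position; "eef_rot": TCP orientation; "force": force on the tool from outside, world axes, zero at the start; "moment": the same for the moment, N m; "grip_width": finger opening in m; "grip_force": force on a finger pad.
Only numpy, scipy, OpenCV 4.12 (cv2) and the standard library are available. Lean on these libraries where they do the work, as an engineer would, in place of code of your own. Each camera call takes 0.05 s, during which the arm holds its last target. There are 200 camera calls.

TASK

Put the blue grinding cup in the colour mill: take it off the board, set it upright in the well with its two white lugs in the gaps beside the red marks, push it right down against the sprung drive and, keeping it down, turn it a quarter turn clockwise (seen from above) until it stops under the ledges. The mill runs only while the cup is pressed down, so finish with the cup still in the gripper, locked and held fully down, and do not let go. Leave the other cups, the jugs, jar, bowl and brush where they are.

Things in the scene. Friction and masses are not known exactly. Their poses are not given: they have to be found in the camera images.
- cup_blue_mid (a point): Centre of the blue grinding cup, 45 mm above its underside: 90 mm tall, about 250 g, on the board, closed end up. Its blue body is a cylinder 55 mm in diameter from 24 to 83 mm above the underside: grip it there from above, at any yaw. Axes: z up, x along the line of its two lugs, as is the white bar on its top. Turned half round it is the same
- cup_blue_lug (a point): Outer end of one of the blue cup's two white lugs, 7 mm above its underside; the other is opposite. They stick out of the black foot (66 mm in diameter, 18 mm high, lower edge chamfered by 3.5 mm) to 39.5 mm from the cup's axis, 14 mm wide, 4 to 10 mm above the underside
- mill: Colour mill: round white motor base, 126 mm wide, 106 mm tall, fixed, its yaw varies. Origin: centre of its underside, z up. On top a steel bayonet ring, 103 mm across, bore 69.5 mm, round a well 22 mm deep. Two gaps for the lugs lie on its y axis (red marks); the lugs lock on its x axis (black dots)
- mill_gap (a point): One of the ring's two gaps, on the mill's +y axis, 38 mm out at the ring's top, red mark beside it; the other is opposite (-y). 37 degrees wide: a lug has 7 degrees of play either way. From the gaps the lugs turn clockwise from above by 90 degrees (stop at about 93); the other way is blocked
- mill_floor (a point): Centre of the mill's well floor, 84 mm above the bench, axes as the mill's; the cup's underside rests here when fully down. The ring's ledges are 13 mm above it, so the cup must be within 3 mm of the floor to turn; at the end of the turn they rise to 16 mm, a pocket into which a released cup springs up 6 mm and stays locked
- drive_seat (a joint): Travel of the sprung rubber drive disc (48 mm in diameter) in the well's centre, in m: 0 when up (its top 9.5 mm above the well floor), 0.0095 when a cup presses it down to the floor. Spring: 4 N at the start, 14 N fully down. It is the run switch
- ware_board: Low wooden board, 150 by 400 mm, its top 18 mm above the bench; the three cups stand on it. Origin: centre of its underside
- cup_green_mid (a point): Centre of the green cup, same shape as the blue one: leave it standing
- cup_yellow_mid (a point): Centre of the yellow cup, same shape as the blue one: leave it standing
- jug_striped: Striped cream jug, 138 mm tall, 116 mm wide, with a handle, on the iron banding wheel (90 mm tall, 180 mm in diameter) to the right: leave it. Origin: centre of its underside
- jug_plain: Plain unglazed jug of the same shape on the bench to the left: leave it. Origin: centre of its underside
- stain_jar: Glass jar with a steel lid, 60 mm in diameter, 85 mm tall, behind the cups: leave it. Origin: centre of its underside
- glaze_bowl: Small blue bowl, 100 mm across, 50 mm tall, behind the mill: leave it. Origin: centre of its underside
- mop_brush: Brush lying on the bench behind the board, 190 mm long, about 20 mm high: leave it. Origin: middle of its length on the bench
There are look-alikes about, which are no part of the job. Leave any pink look-alike of the part that bears cup_blue_mid alone.

How it is judged:
By the outcome, as a careful person would: the job done as asked, in the order asked, and still so for the second after the job is handed in, while the arm keeps its last pose, push and grip.
It also fails if it takes over 43 s, if anything falls off the work surface, if the arm or the gripper's body presses on something with over 40 N, if the wrist force passes 120 N, or if a joint passes its speed limit or range.

## Working session

There is one attempt and no reset: what is moved stays moved. The work goes in short steps, Python scripts to look and compute and a tool call to move; the robot and the scene stay as the last step left them, time stands still between calls to the robot, and variables do not carry over. Pictures are saved under pics/ and viewed, at most 10 in all, crops included, and the job is handed in when it is done.

Besides the shell and the picture viewer there is one more tool, called after ">>>" by a JSON object that holds its "op" and its "data". jog_arm: Moves the arm, as the interface text tells. Its arguments: {"type":"object","properties":{"motion":{"type":"array"},"squeeze":{"type":"number"}},"required":["motion"]}

```bash
mkdir -p pics; ls; python3 - <<'E'
from station import ctrl
import cv2,numpy as np
for n in ("top","side"):
    im=ctrl.camera(n); cv2.imwrite(f"pics/{n}0.png",im[:,:,::-1]); m=ctrl.camera_model(n); R=cv2.Rodrigues(np.array(m["rvec"]))[0]; print(n,m["intrinsics"],m["k1"],-R.T@np.array(m["tvec"]).ravel())
o=ctrl.get_obs(); print(o)
E
cd pics; python3 -c "
import cv2,numpy as np
a=cv2.imread('top0.png');b=cv2.imread('side0.png');cv2.imwrite('top0b.png',cv2.resize(a,(800,600),interpolation=cv2.INTER_CUBIC));cv2.imwrite('side0b.png',cv2.resize(b,(800,600),interpolation=cv2.INTER_CUBIC))"
```

```text
pics
top [[359.53895149   0.         256.302503  ]
 [  0.         359.53895149 192.34939466]
 [  0.           0.           1.        ]] -0.11589723959458537 [ 0.29633103 -0.01963089  1.13523198]
side [[397.84786733   0.         253.12114914]
 [  0.         397.84786733 195.09392943]
 [  0.           0.           1.        ]] -0.10889179753861797 [ 0.31228781 -0.9796049   0.70315389]
{'time_s': 0.1, 'qpos': array([ 1.17137621e+00,  3.00387509e-01,  1.52151815e+00, -6.10101356e-06,
        1.32071353e+00, -6.65951334e-02]), 'joint_vel': array([ 1.94484042e-03, -6.63312189e-04, -5.53113115e-05,  1.19970669e-03,
       -1.03251223e-03,  1.81070057e-03]), 'tau': array([-1.23467387e-03, -5.32647300e+01, -3.53277791e+01,  7.08534429e-02,
        2.34547199e-02, -5.37393225e-05]), 'ee_pos': array([0.17960142, 0.51959635, 0.20495881]), 'eef_rot': array([-3.14056799e+00, -6.24155230e-05,  2.80876915e+00]), 'force': array([ 0.26002942, -0.04365705,  0.08591073]), 'moment': array([-0.07949707, -0.0040935 , -0.00336805]), 'grip_force': 0.0, 'grip_width': 0.09426458902820913}
```

View pics/top0b.png

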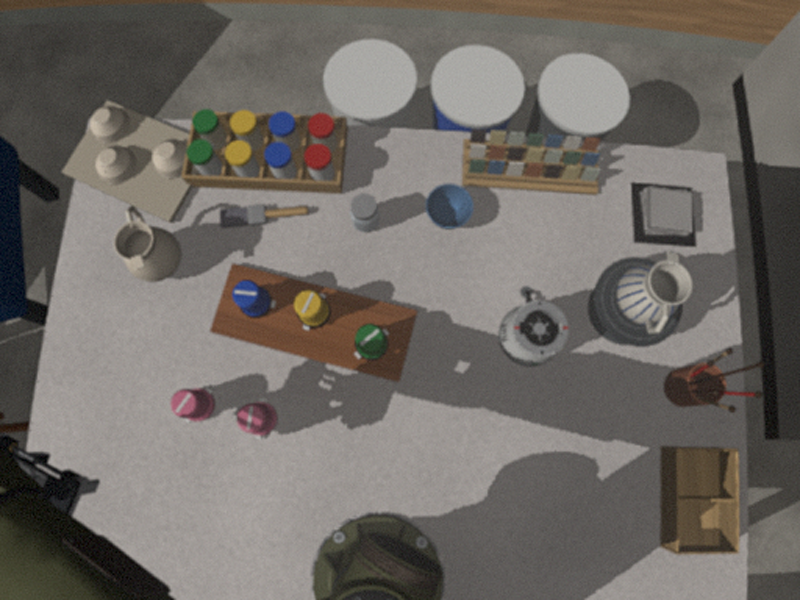

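View pics/side0b.png

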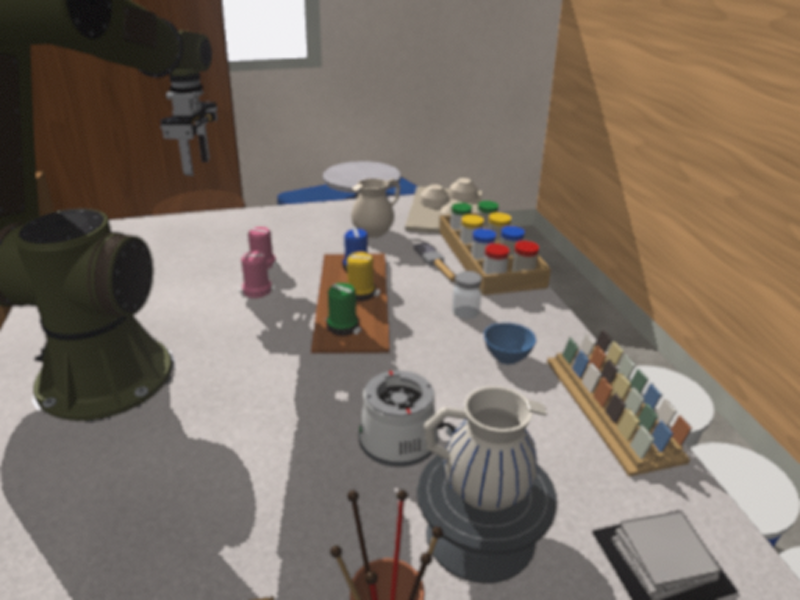

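The top view (800-px scale) shows these candidates: the blue cup on the board at (251,297) with a white bar, the blue-lidded jars at (282,124) and (278,154), the blue bowl at (450,206), and the pink look-alikes at (192,404) and (256,418). I choose (251,297), because it stands on the board with the yellow cup (312,308) and the green cup (371,341). The mill is at (535,328), with red marks near (506,330) and (565,327). The striped jug is at (650,295).

```bash
cat > h.py <<'E'
import cv2,numpy as np
from scipy import ndimage as nd
def ray(m,uv):
    K=np.array(m["intrinsics"]);k=m["k1"]
    n=cv2.undistortPoints(np.array(uv,float).reshape(-1,1,2),K,np.array([k,0,0,0.]))[:,0]
    R=cv2.Rodrigues(np.array(m["rvec"]))[0];t=np.array(m["tvec"]).ravel()
    return -R.T@t,np.c_[n,np.ones(len(n))]@R
def onz(m,uv,z):
    C,d=ray(m,uv);return C+d*((z-C[2])/d[:,2])[:,None]
def blobs(mask,mn=3):
    l,n=nd.label(mask);out=[]
    for i in range(1,n+1):
        v,u=np.nonzero(l==i)
        if len(u)>=mn: out.append((len(u),u.mean(),v.mean()))
    return out
E
python3 - <<'E'
from h import *
from station import ctrl
m=ctrl.camera_model("top");im=cv2.imread("pics/top0.png");hsv=cv2.cvtColor(im,cv2.COLOR_BGR2HSV).astype(int)
H,S,V=hsv[...,0],hsv[...,1],hsv[...,2]
def roi(u0,u1,v0,v1):
    r=np.zeros(H.shape,bool);r[v0:v1,u0:u1]=1;return r
bar=roi(146,170,180,197)&(S<110)&(V>110)
for b in blobs(bar): print("bar",b,onz(m,b[1:],.108))
v,u=np.nonzero(bar);p=onz(m,np.c_[u,v],.108)[:,:2];w,e=np.linalg.eigh(np.cov(p.T));print("bar dir",np.degrees(np.arctan2(e[1,1],e[0,1])),np.sqrt(12*w))
print("blue",[(b,onz(m,b[1:],.085)) for b in blobs(roi(140,180,170,210)&(H>105)&(H<130)&(S>130),20)])
red=roi(310,375,185,240)&((H<8)|(H>172))&(S>110)&(V>70)
for b in blobs(red): print("red",b,onz(m,b[1:],.106))
for n,uv,z in(("mill",(535/1.5625,328/1.5625),.106),("jugtop",(668/1.5625,284/1.5625),.228),("jughandle",(655/1.5625,323/1.5625),.2),("spout",(671/1.5625,260/1.5625),.2),("plainjug",(135/1.5625,240/1.5625),.138),("yellow",(310/1.5625,302/1.5625),.108)): print(n,onz(m,uv,z).round(3))
a=im[165:240,130:220];b=im[175:250,300:390]
cv2.imwrite("pics/crop1.png",cv2.resize(np.hstack([a,b]),(792,330),interpolation=cv2.INTER_CUBIC))
E
```

```text
bar (54, np.float64(156.4814814814815), np.float64(186.83333333333334)) [[0.52455667 0.28333827 0.108     ]]
bar (3, np.float64(148.33333333333334), np.float64(191.33333333333334)) [[0.50952395 0.30617238 0.108     ]]
bar (4, np.float64(151.0), np.float64(194.5)) [[0.50048199 0.29698382 0.108     ]]
bar dir 101.07530072702906 [0.02494603 0.04997829]
blue [((63, np.float64(157.9047619047619), np.float64(182.68253968253967)), array([[0.54279802, 0.28729639, 0.085     ]])), ((117, np.float64(157.23931623931625), np.float64(193.47008547008548)), array([[0.50935547, 0.28535201, 0.085     ]]))]
mill [[ 0.488 -0.267  0.106]]
jugtop [[ 0.555 -0.471  0.228]]
jughandle [[ 0.491 -0.457  0.2  ]]
spout [[ 0.608 -0.493  0.2  ]]
plainjug [[0.607 0.502 0.138]]
yellow [[0.513 0.157 0.108]]
```

View pics/crop1.png

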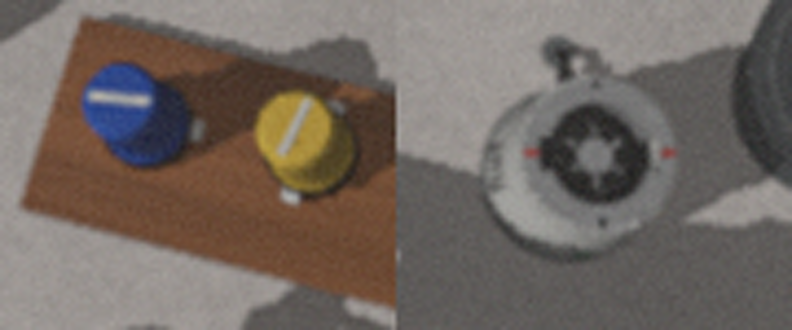

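The left crop confirms the blue cup: white bar nearly along world y, standing at the board's far-left end at about (0.525, 0.283). In the right crop the mill's red marks are at full-image pixels (330.5,209.8) and (361.8,209.8), so the gaps lie almost along world y too.

>>> {"op": "jog_arm", "data": {"motion": [[-0.04,-0.011,0,0,0,0,1],[-0.04,-0.011,0,0,0,0,1],[-0.04,-0.011,0,0,0,0,1],[-0.04,-0.011,0,0,0,0,1],[-0.04,-0.011,0,0,0,0,1]], "squeeze": 40}}

```text
time_s: 0.6
ee_pos: [0.3518, 0.4013, 0.2053]
eef_rot: [-3.141, -0.0, 2.809]
force: [0.5, 1.1, -1.4]
grip_width: 0.0941
grip_force: 0.0
```

>>> {"op": "jog_arm", "data": {"motion": [[-0.04,-0.011,0,0,0,0,1],[-0.04,-0.011,0,0,0,0,1],[-0.04,-0.011,0,0,0,0,1],[-0.04,-0.011,0,0,0,0,1],[0,0,0,0,0,0,1]]}}

```text
time_s: 1.1
ee_pos: [0.4904, 0.3058, 0.2047]
eef_rot: [-3.141, -0.0, 2.805]
force: [-0.1, -0.2, -0.1]
grip_width: 0.0937
grip_force: 0.0
```

```bash
python3 - <<'E'
from h import *
from station import ctrl
m=ctrl.camera_model("top")
P=onz(m,[(330.5,209.8),(361.8,209.8)],.106);print(P,P.mean(0))
o=ctrl.get_obs();m=ctrl.camera_model("wrist");im=ctrl.camera("wrist");print(o["ee_pos"],o["eef_rot"],o["qpos"])
import pickle;pickle.dump(m,open("w1.pkl","wb"))
C,d=ray(m,[(256,192)]);print(C,d)
cv2.imwrite("pics/w1.png",im[:,:,::-1])
E
```

```text
[[ 0.48662049 -0.23186185  0.106     ]
 [ 0.49186029 -0.32490165  0.106     ]] [ 0.48924039 -0.27838175  0.106     ]
[0.4903856  0.30578865 0.20466893] [-3.14055254e+00 -1.33314206e-04  2.80476340e+00] [ 4.94477805e-01  3.63411118e-01  1.43867234e+00 -6.18807466e-04
  1.34036753e+00 -7.39347749e-01]
[0.42372965 0.32933563 0.38504054] [[ 0.23437984 -0.07342858 -0.96940982]]
```

View pics/w1.png

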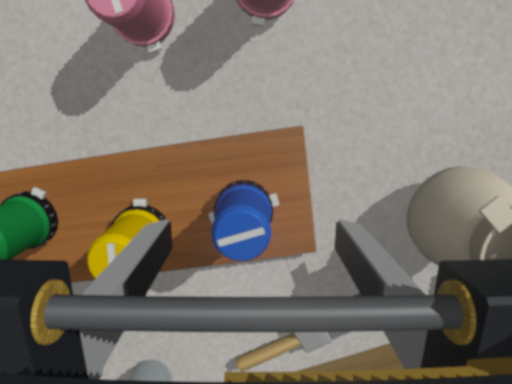

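The wrist view shows the blue cup with its white bar from about (216,243) to (267,232) and its lugs at (275,200) and (212,217). Measure both.

```bash
python3 - <<'E'
from h import *
import pickle
m=pickle.load(open("w1.pkl","rb"));im=cv2.imread("pics/w1.png");hsv=cv2.cvtColor(im,cv2.COLOR_BGR2HSV).astype(int)
S,V=hsv[...,1],hsv[...,2]
r=np.zeros(S.shape,bool);r[185:252,202:284]=1
w=r&(S<90)&(V>150)
for b in blobs(w,8): print(b,onz(m,b[1:],.108).round(4),onz(m,b[1:],.028).round(4))
l,n=nd.label(w);k=np.argmax(nd.sum(w,l,range(1,n+1)))+1
v,u=np.nonzero(l==k);p=onz(m,np.c_[u,v],.108)[:,:2];W,e=np.linalg.eigh(np.cov(p.T));print("bar deg",np.degrees(np.arctan2(e[1,1],e[0,1])),np.sqrt(12*W))
E
```

```text
(88, np.float64(274.52272727272725), np.float64(199.32954545454547)) [[0.5022 0.3213 0.108 ]] [[0.5248 0.3189 0.028 ]]
(388, np.float64(240.69845360824743), np.float64(236.39175257731958)) [[0.5246 0.2821 0.108 ]] [[0.5537 0.2685 0.028 ]]
bar deg 87.67782088759625 [0.00754025 0.04319466]
```

>>> {"op": "jog_arm", "data": {"motion": [[-0.04,-0.011,0.02,0,0,0,1],[0,0,0.04,0,0,0,1],[0,0,0.04,0,0,0,1],[0,0,0.035,0,0,0,1],[0,0,0.014,0,0,0,1]]}}

```text
time_s: 1.65
ee_pos: [0.5195, 0.2853, 0.0531]
eef_rot: [-3.138, -0.004, 2.81]
force: [0.2, -0.1, -0.1]
grip_width: 0.0943
grip_force: 0.0
```

>>> {"op": "jog_arm", "data": {"motion": [[0,0,0,0,0,0,1],[0,0,0,0,0,0,-1],[0,0,0,0,0,0,-1],[0,0,0,0,0,0,-1],[0,0,0,0,0,0,-1]], "squeeze": 45}}

```text
time_s: 2.15
ee_pos: [0.5221, 0.2854, 0.0574]
eef_rot: [3.141, 0.001, 2.809]
force: [-0.3, 0.2, 0.5]
grip_width: 0.0657
grip_force: 0.0
```

>>> {"op": "jog_arm", "data": {"motion": [[-0.0035,-0.002,0,0,0,0,-1],[0,0,0,0,0,0,-1],[0,0,0,0,0,0,-1],[0,0,0,0,0,0,-1]]}}

```text
time_s: 2.55
ee_pos: [0.5249, 0.2818, 0.0568]
eef_rot: [3.142, 0.001, 2.809]
force: [1.9, -3.2, 4.8]
grip_width: 0.0543
grip_force: 45.0
```

>>> {"op": "jog_arm", "data": {"motion": [[0,0,-0.02,0,0,0,-1],[0,0,-0.045,0,0,0,-1],[0,0,-0.045,0,0,0,-1],[0,0,-0.035,0,0,0,-1],[-0.015,-0.035,0,0,0,0,-1]]}}

```text
time_s: 3.05
ee_pos: [0.528, 0.2471, 0.2061]
eef_rot: [3.136, 0.005, 2.812]
force: [1.5, -0.7, -2.6]
grip_width: 0.0546
grip_force: 45.0
```

>>> {"op": "jog_arm", "data": {"motion": [[-0.0195,-0.045,0,0,0,0,-1],[-0.0195,-0.045,0,0,0,0,-1],[-0.0195,-0.045,0,0,0,0,-1],[-0.0195,-0.045,0,0,0,0,-1],[-0.0195,-0.045,0,0,0,0,-1]]}}

```text
time_s: 3.55
ee_pos: [0.5453, -0.002, 0.201]
eef_rot: [3.141, -0.001, 2.809]
force: [1.2, -0.1, -3.6]
grip_width: 0.0542
grip_force: 45.0
```

>>> {"op": "jog_arm", "data": {"motion": [[-0.0195,-0.045,0,0,0,0,-1],[-0.0195,-0.045,0,0,0,0,-1],[-0.0195,-0.045,0,0,0,0,-1],[-0.0195,-0.045,0,0,0,0,-1],[-0.0195,-0.045,0,0,0,0,-1]]}}

```text
time_s: 4.05
ee_pos: [0.5641, -0.2465, 0.2008]
eef_rot: [3.141, -0.001, 2.809]
force: [0.4, 0.5, -1.7]
grip_width: 0.0545
grip_force: 45.0
```

>>> {"op": "jog_arm", "data": {"motion": [[-0.02,-0.045,0,0,0,0,-1],[0,0,0,0,0,0,-1],[0,0,0,0,0,0,-1]]}}

```text
time_s: 4.35
ee_pos: [0.5682, -0.2943, 0.2002]
eef_rot: [3.141, -0.002, 2.807]
force: [-0.6, -0.2, -2.1]
grip_width: 0.0544
grip_force: 45.0
```

```bash
python3 - <<'E'
from h import *
from station import ctrl
o=ctrl.get_obs();m=ctrl.camera_model("wrist");im=ctrl.camera("wrist");print(o["ee_pos"],o["eef_rot"],o["qpos"],o["grip_force"],o["force"])
import pickle;pickle.dump(m,open("w2.pkl","wb"))
cv2.imwrite("pics/w2.png",im[:,:,::-1])
E
```

```text
[ 0.56821277 -0.29429516  0.20019277] [ 3.14066686e+00 -2.00648373e-03  2.80719104e+00] [-5.35331582e-01  5.08744316e-01  1.24319761e+00  5.14935649e-04
  1.39180164e+00 -1.77181759e+00] 44.999316930770874 [-0.60397406 -0.22022495 -2.1141266 ]
```

View pics/w2.png

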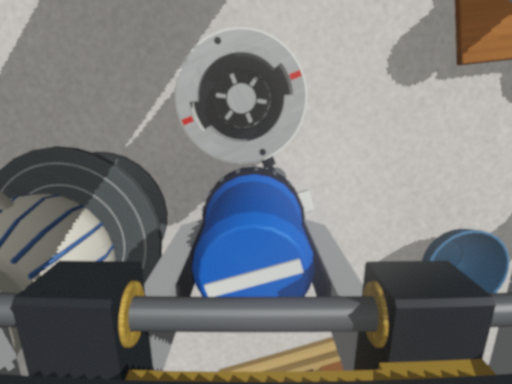

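The mill's red marks are at (295,75) and (187,120), and its black dots at (217,41) and (263,152). The held cup's bar runs from about (205,291) to (303,267), with its right lug at (308,201). Measure all of them.

```bash
python3 - <<'E'
from h import *
import pickle
m=pickle.load(open("w2.pkl","rb"));im=cv2.imread("pics/w2.png");hsv=cv2.cvtColor(im,cv2.COLOR_BGR2HSV).astype(int)
H,S,V=hsv[...,0],hsv[...,1],hsv[...,2]
def roi(u0,u1,v0,v1):
    r=np.zeros(H.shape,bool);r[v0:v1,u0:u1]=1;return r
red=roi(170,315,25,170)&((H<10)|(H>170))&(S>120)
R=[b for b in blobs(red,8)];P=onz(m,[b[1:] for b in R],.106);print(R,P)
d=P[0]-P[1];print("red mid",P.mean(0),"len",np.hypot(*d[:2]),"deg",np.degrees(np.arctan2(d[1],d[0])))
dk=[b for b in blobs((roi(210,225,34,48)|roi(256,270,146,158))&(V<80),4)];print(dk)
Q=onz(m,[b[1:] for b in dk],.106);d=Q[0]-Q[-1];print("dots",Q.mean(0),np.hypot(*d[:2]),np.degrees(np.arctan2(d[1],d[0])))
w=roi(195,312,255,297)&(S<90)&(V>150);l,n=nd.label(w);k=np.argmax(nd.sum(w,l,range(1,n+1)))+1
v,u=np.nonzero(l==k);p=onz(m,np.c_[u,v],.2512)[:,:2];W,e=np.linalg.eigh(np.cov(p.T));print("bar",p.mean(0),np.degrees(np.arctan2(e[1,1],e[0,1])),np.sqrt(12*W),u.min(),u.max(),v.min(),v.max())
for b in blobs(roi(300,318,185,215)&(S<40)&(V>190),8): print("lug",b,onz(m,b[1:],.168))
E
```

```text
[(47, np.float64(294.8085106382979), np.float64(74.70212765957447)), (44, np.float64(187.1818181818182), np.float64(120.0909090909091))] [[ 0.4879572  -0.2312692   0.106     ]
 [ 0.49272449 -0.32426107  0.106     ]]
red mid [ 0.49034084 -0.27776513  0.106     ] len 0.09311399746944314 deg 92.93473890589844
[(10, np.float64(217.0), np.float64(40.2)), (11, np.float64(262.09090909090907), np.float64(151.63636363636363))]
dots [ 0.49037471 -0.27773333  0.106     ] 0.09347681516596368 -177.05040382739978
bar [ 0.56859781 -0.2942564 ] 87.44118013857158 [0.00721761 0.04313849] 204 303 259 296
lug (438, np.float64(309.80365296803654), np.float64(198.50456621004565)) [[ 0.56887078 -0.25463025  0.168     ]]
```

>>> {"op": "jog_arm", "data": {"motion": [[0.04,-0.005,0,0,0,0,-1],[0.0393,-0.005,0,0,0,0,-1],[0,0,0.02,0,0,-0.096,-1],[0,0,0.025,0,0,0,-1],[0,0,0,0,0,0,-1]]}}

```text
time_s: 4.9
ee_pos: [0.4894, -0.2753, 0.154]
eef_rot: [3.14, -0.004, 2.906]
force: [-0.1, 0.6, -1.1]
grip_width: 0.0544
grip_force: 45.0
```

>>> {"op": "jog_arm", "data": {"motion": [[0,0,0,0,0,0,-1],[0,0,0,0,0,0,-1]]}}

```text
time_s: 5.1
ee_pos: [0.4912, -0.2772, 0.1578]
eef_rot: [-3.141, 0.002, 2.905]
force: [0.3, 0.9, -2.1]
grip_width: 0.0548
grip_force: 45.0
```

```bash
python3 - <<'E'
from station import ctrl
from scipy.spatial.transform import Rotation as R
import numpy as np
o=ctrl.get_obs();r=R.from_euler("xyz",o["eef_rot"]);print(o["ee_pos"],o["eef_rot"],o["force"]);print("tool shift",r.inv().apply(np.array([.4904,-.2777,.155])-o["ee_pos"]))
E
```

```text
[ 0.49115498 -0.27720354  0.15780637] [-3.14111173e+00  1.60898831e-03  2.90539295e+00] [ 0.34615913  0.91327528 -2.12977805]
tool shift [ 0.00062235 -0.000658    0.00280569]
```

>>> {"op": "jog_arm", "data": {"motion": [[0.0007,-0.0006,0.006,0,0,0,-1],[0,0,0.005,0,0,0,-1],[0,0,0.004,0,0,0,-1],[0,0,0.003,0,0,0,-1],[0,0,0,0,0,0,-1]]}}

```text
time_s: 5.6
ee_pos: [0.4897, -0.2779, 0.138]
eef_rot: [3.141, -0.0, 2.905]
force: [0.9, -0.2, -2.6]
grip_width: 0.0548
grip_force: 45.0
```

>>> {"op": "jog_arm", "data": {"motion": [[0.0,0,0.004,0,0,0,-1],[0,0,0.004,0,0,0,-1],[0,0,0.004,0,0,0,-1],[0,0,0.003,0,0,0,-1],[0,0,0,0,0,0,-1]]}}

```text
time_s: 6.1
ee_pos: [0.4899, -0.278, 0.1241]
eef_rot: [-3.141, 0.001, 2.905]
force: [-2.2, 1.1, 10.0]
grip_width: 0.0547
grip_force: 45.0
```

>>> {"op": "jog_arm", "data": {"motion": [[0,0,0.0015,0,0,0,-1],[0,0,0.001,0,0,0,-1],[0,0,0,0,0,0,-1]], "squeeze": 60}}

```text
time_s: 6.4
ee_pos: [0.4899, -0.278, 0.1228]
eef_rot: [-3.141, 0.002, 2.905]
force: [-6.8, 4.6, 18.2]
grip_width: 0.0546
grip_force: 60.0
```

>>> {"op": "jog_arm", "data": {"motion": [[0.0005,0.0002,0.0005,0,0,0,-1],[0,0,0,0,0,0.08,-1],[0,0,0,0,0,0.1,-1],[0,0,0,0,0,0.1,-1],[0,0,0,0,0,0.1,-1]]}}

```text
time_s: 6.9
ee_pos: [0.4901, -0.2787, 0.1228]
eef_rot: [-3.141, 0.005, 2.521]
force: [-2.0, -1.6, 18.0]
grip_width: 0.0542
grip_force: 60.0
```

```bash
python3 - <<'E'
from station import ctrl
o=ctrl.get_obs();print(o["moment"],o["force"],o["eef_rot"],o["ee_pos"])
E
```

```text
[-0.27751794  0.73344985  0.17711161] [-2.00299795 -1.56244154 18.03449285] [-3.14094786  0.0046104   2.52094206] [ 0.4901182  -0.27866206  0.1228078 ]
```

>>> {"op": "jog_arm", "data": {"motion": [[0,0,0,0,0,0.1,-1],[0,0,0,0,0,0.1,-1],[0,0,0,0,0,0.1,-1],[0,0,0,0,0,0.1,-1],[0,0,0,0,0,0.1,-1]]}}

```text
time_s: 7.4
ee_pos: [0.4901, -0.2788, 0.1228]
eef_rot: [3.14, 0.005, 2.021]
force: [-2.7, -2.2, 18.1]
grip_width: 0.0547
grip_force: 60.0
```

>>> {"op": "jog_arm", "data": {"motion": [[0,0,0,0,0,0.1,-1],[0,0,0,0,0,0.1,-1],[0,0,0,0,0,0.1,-1],[0,0,0,0,0,0.1,-1],[0,0,0,0,0,0.1,-1]]}}

```text
time_s: 7.9
ee_pos: [0.49, -0.2789, 0.1228]
eef_rot: [3.138, 0.003, 1.521]
force: [-3.1, -2.7, 19.0]
grip_width: 0.0545
grip_force: 60.0
```

```bash
python3 - <<'E'
from station import ctrl
o=ctrl.get_obs();print(o["moment"],o["force"],o["eef_rot"],o["ee_pos"])
E
```

```text
[-0.47408085  1.00602239  0.17378159] [-3.14306917 -2.74559181 19.01519632] [3.13819664 0.00335862 1.52078895] [ 0.49001887 -0.27887587  0.12284284]
```

>>> {"op": "jog_arm", "data": {"motion": [[0,0,0,0,0,0.1,-1],[0,0,0,0,0,0.08,-1],[0,0,0,0,0,0.03,-1],[0,0,0,0,0,0.02,-1],[0,0,0,0,0,0,-1]]}}

```text
time_s: 8.4
ee_pos: [0.49, -0.2788, 0.1229]
eef_rot: [3.138, 0.002, 1.294]
force: [-3.1, -2.6, 18.8]
grip_width: 0.0545
grip_force: 60.0
```

```bash
python3 - <<'E'
from station import ctrl
import cv2
from h import *
o=ctrl.get_obs();m=ctrl.camera_model("wrist");im=ctrl.camera("wrist");print(o["moment"],o["force"],o["eef_rot"],o["ee_pos"])
cv2.imwrite("pics/w3.png",im[:,:,::-1]);import pickle;pickle.dump(m,open("w3.pkl","wb"))
hsv=cv2.cvtColor(im,cv2.COLOR_RGB2HSV).astype(int);w=(hsv[...,1]<90)&(hsv[...,2]>150);w[:240]=0;w[300:]=0;w[:,:190]=0;w[:,315:]=0
l,n=nd.label(w);k=np.argmax(nd.sum(w,l,range(1,n+1)))+1
v,u=np.nonzero(l==k);p=onz(m,np.c_[u,v],.174)[:,:2];W,e=np.linalg.eigh(np.cov(p.T));print("bar",p.mean(0),np.degrees(np.arctan2(e[1,1],e[0,1])),np.sqrt(12*W))
E
```

```text
[-0.40415088  1.08643441  0.07610726] [-3.13834746 -2.63573063 18.7538335 ] [3.13764886e+00 2.40009843e-03 1.29409019e+00] [ 0.48998589 -0.27882853  0.12285884]
bar [ 0.49126824 -0.27862348] -179.54549553381992 [0.00720017 0.04059852]
```

View pics/w3.png

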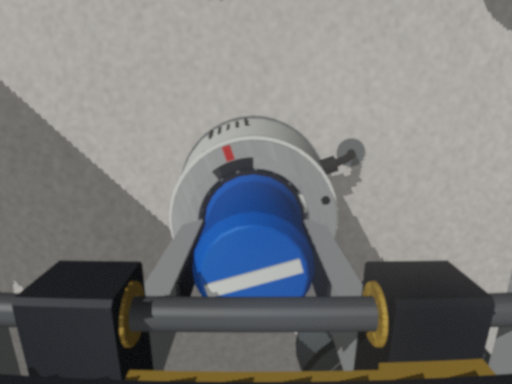

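The cup is down in the ring with its bar (207,291)–(302,266) about 2.4° past the dot axis, and the gap by the red mark at (228,154) is empty. I'll turn the last bit until it meets the stop.

>>> {"op": "jog_arm", "data": {"motion": [[0,0,0.0003,0,0,0.02,-1],[0,0,0,0,0,0.015,-1],[0,0,0,0,0,0,-1]]}}

```text
time_s: 8.75
ee_pos: [0.49, -0.2788, 0.1228]
eef_rot: [3.138, 0.003, 1.261]
force: [-3.7, -1.4, 21.8]
grip_width: 0.0543
grip_force: 60.0
```

```bash
python3 - <<'E'
from station import ctrl
o=ctrl.get_obs();print(o["moment"],o["force"],o["eef_rot"],o["ee_pos"])
E
```

```text
[-0.20100253  1.38212805  1.08014852] [-3.71379172 -1.41928023 21.80921492] [3.13760033e+00 2.62125561e-03 1.26073330e+00] [ 0.49000526 -0.27877254  0.12283639]
```

The moment has risen to 1.1 N m, so the cup is against the stop, and it is held down with about 22 N.

```bash
python3 -c "
from station import ctrl
print(ctrl.hand_in())"
```

```text
the job is handed in; nothing more can be done
None
```

The blue cup is in the mill, turned clockwise about 94° to its stop under the ledges; I handed the job in at 8.75 s on the robot's clock with the cup still gripped and held fully down at about 22 N, and no verdict was returned.

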